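Arm the guarded high-voltage toggle of the gel supply

TASK

Switch on the high-voltage module with the red cover: lift its red safety cover well open by the tab, flip the toggle beneath it all the way over to the back (on), then close the red cover fully again and let go. Leave the yellow-covered module as it is, and do not shift or knock over the lab things standing around.

Things in the scene. Friction and masses are not known exactly. Their poses are not given: they have to be found in the camera images.
- red_unit: Fixed white switch module with see-through red cover, on the left or right. Base 160 (x) x 140 (y) mm, deck at z 40 mm. Origin: centre of underside; x points from front (tab side, towards the robot) to back (hinge), y left, z up. Two fixed cheeks 6 mm thick, 100 mm apart inside, stand on the deck from x -15 to 70 mm, up to z 96 mm; open at the front.
- red_cover (a joint): Angle of the red cover about its hinge: 0 = fully closed (level), 1.1 rad = hard stop. Even there it leans over the toggle, so the tool must come to the toggle tilted, from the front. The hinge is stiff (0.12 N m, about 0.8 N at the tab): the cover stays at whatever angle it is left. It may start up to 0.15 rad ajar.
- red_hinge (a point): Point on the cover's hinge axis (which lies along the module's y), midway across: at (65, 0, 100) mm in the module's frame.
- red_tab (a point): Grip point of the opaque red tab, 150 mm from the hinge axis, at mid-thickness. Cover plate: 112 wide, 5 thick, from the hinge to 120 mm out, where a lip goes 13 mm down. The tab goes on in its plane from 120 to 165 mm out, 22 wide (along the hinge axis), 10 thick. Closed, it juts 20 mm past the module's front, 100 mm above the table.
- red_lever (a joint): Angle of the metal toggle under the red cover: 0 = off, leaning 0.45 rad to the module's front (-x); 0.9 rad = on, leaning 0.45 rad to the back (+x, towards the hinge). A stiff friction pivot: it stays at whatever angle it is left, and takes about 1.3 N at its knob to move; push it to its stop.
- red_knob (a point): Centre of the toggle's knob (16 mm in diameter, 16 mm long), 40 mm from the toggle's pivot, which lies at (15, 0, 45) mm in the module's frame; the stem below is 11 mm thick. The cover clears it in both positions.
- yellow_unit: Second module, fixed, same as red_unit but with a yellow cover; stands on the other side; to be left alone.
- yellow_lever (a joint): Angle of the yellow module's toggle, 0 = off, 0.9 rad = on.
- yellow_tab (a point): Point on the yellow cover's tab, placed like red_tab. The cover may start up to 0.15 rad ajar.
- blue_rack: Bystander, loose: blue tube rack, 188 x 56 x 59 mm, between the two switch modules. Origin: centre of its underside.
- red_rack: Bystander, loose: red tube rack, 78 x 166 x 59 mm, to the right. Origin: centre of its underside.
- tub: Bystander, loose: white open plastic tub, 100 mm across, 100 mm tall, to the left. Origin: centre of its underside.
- bottle: Bystander, loose: reagent bottle, 60 mm across, 130 mm tall, at the back in the middle. Origin: centre of its underside.
- tip_box: Bystander, loose: white pipette tip box with blue lid, 87 x 122 x 68 mm, to the left. Origin: centre of its underside.
- jar: Bystander, loose: amber jar, 64 mm across, 80 mm tall, to the right. Origin: centre of its underside.
- pipette: Bystander, loose: grey pipette, 240 mm long, lying crosswise between the blue rack and the robot, 28 mm high. Origin: centre of its underside (mid-length, near the table).

How it is judged:
On the way, in this order (a step that is already met when the one before it is completed fails the run):
1. the red cover is lifted well open (0.7 rad or more) while the toggle is still off (value of joint red_cover above 0.7 rad and value of joint red_lever below 0.3 rad), for 0.2 s.
2. the red module's toggle is flipped on (0.75 rad or more) with its cover open (0.5 rad or more) (value of joint red_lever above 0.75 rad and value of joint red_cover above 0.5 rad), for 0.2 s.
At the end, for the whole second after the job is handed in: The red cover is closed (under 0.06 rad), the toggle beneath it is on (over 0.75 rad), the yellow module's toggle is off (under 0.15 rad) and its cover's tab within 20 mm of where it started (value of joint red_cover below 0.06 rad and value of joint red_lever above 0.75 rad and value of joint yellow_lever below 0.15 rad and distance of yellow_tab from where it was at the start of the episode below 0.02 m); the robot touches nothing.
It fails at once if the yellow module is operated (its cover's tab moved over 20 mm or its toggle over 0.15 rad) (distance of yellow_tab from where it was at the start of the episode above 0.02 m or value of joint yellow_lever above 0.15 rad).
It fails at once if a bystander is shifted by over 30 mm or tipped over (over 0.5 rad) (distance of any of blue_rack, red_rack, tub, bottle, tip_box, jar, pipette from where it was at the start of the episode above 0.03 m or angle between any of blue_rack, red_rack, tub, bottle, tip_box, jar, pipette's own z axis and vertical above 0.5 rad).
It also fails if it takes over 69 s, if anything falls off the work surface, if the arm or the gripper's body presses on something with over 40 N, if the wrist force passes 120 N, or if a joint passes its speed limit or range.

ROBOT

A 6-joint arm with a two-finger parallel gripper is mounted at the origin on the work surface. World frame = base frame: x ahead of the robot, y to its left, z up, the work surface at z = 0. Lengths are in m, angles in rad, forces in N, time in s.
With the tool pointing down it reaches from about 0.275 to 1 m from the base axis. Payload 8.4 kg.
Tool frame: the origin (TCP) lies on the centre line of the jaws, within the pads' length; the fingertips stand 17 mm ahead of it and the grasp point (between the pads) lies 2 mm behind it (bot.tcp_to_tips is the z of the fingertips in the tool frame, in m); z points along the fingers, y is the line along which they close (so a half turn about z gives the same grasp; the last joint's range is limited). The gripper opens to 85 mm and grips with 20 to 120 N. Pads are 22 mm wide; open, the fingers measure 114 mm over their backs; the gripper's body (76 mm by 85 mm) begins 54 mm behind the grasp point. The pads swing forward as they close: fully open they stand 13 mm farther back than shut.
Start: joints at [1.129, 0.353, 1.633, -0, 1.155, -0.002], TCP at [0.266, 0.566, 0.248] pointing down, gripper open.
Joint ranges: [-2.63, 2.63], [-0.92, 2.1], [0.06, 2.66], [-1.3, 4.44], [0, 2.69], [-3.02, 3.02]. Speed limits (rad/s): [2.22, 2.22, 2.79, 3.14, 3.14, 3.14].

INTERFACE

Orientations are given as a unit quaternion [x, y, z, w].
In Python, from workcell import bot, hand, kinematics, get_obs, vision, hand_in gives the robot as it stands. The module is installed in compiled form; this text tells all that it offers. Calls block until the motion is done:
- bot.reach(position, orientation): joint-space move of the TCP to a pose.
- bot.servo_line(position, ori=None, velocity=0.15): straight line of the TCP; ori=None keeps the orientation; velocity is the mean speed in m/s.
- bot.goto_joints(angles): joint-space move.
- hand.move_gripper(opening, strength=None): finger opening in m; strength is the grip in N (None keeps the last); returns when the fingers have stopped.
- bot.dwell(seconds).
- kinematics.solve_ik(position, orientation): joint angles nearest the present ones, or None.
- get_obs(): the state.
- vision.read_camera(name): name is "scene" or "side" or "wrist"; returns a dict with "frame" (480x640x3 uint8, red, green, blue), "intrinsics" (3x3 intrinsics, pixels), "view" (4x4, takes a point from world to camera coordinates). Camera axes: x right, y down, z forward; pixel columns grow to the right and rows downward; lengths in m; the calibration is good to about 2 mm. A picture is of the moment at which its call begins. There is no depth.
A pose or a line that the arm cannot do raises bot.IKError and nothing moves.
- hand_in(): hands the job in; it is judged then, once.
The state is a dict: "time_s": time; "joint_pos": joint angles; "joint_vel": joint speeds; "joint_efforts": joint torques, N m; "position": TCP position; "orientation": TCP orientation; "wrist_force": force on the tool from outside, world axes, zero at the start; "ft_torque": the same for the moment, N m; "gripper_width": finger opening in m; "grip_force": force on a finger pad.
Only numpy, scipy, OpenCV 4.12 (cv2) and the standard library are available. Lean on these libraries where they do the work, as an engineer would, in place of code of your own. Each camera call takes 0.05 s, during which the arm holds its last target. There are 200 camera calls.

## Working session

There is one attempt and no reset: what is moved stays moved. The work goes in short steps, each a Python script; the robot and the scene stay as the last script left them, time stands still between calls to the robot, and variables do not carry over. Pictures are saved under pics/ and viewed, at most 10 in all, crops included, and the job is handed in when it is done.

```bash
mkdir -p pics
python3 - <<'E'
from workcell import bot, hand, kinematics, get_obs, vision
import cv2,numpy as np
for n in("scene","side"):
    c=vision.read_camera(n); cv2.imwrite(f"pics/{n}0.png",c["frame"][:,:,::-1]); np.savez(f"pics/{n}0.npz",**c)
    V=c["view"]; print(n,c["intrinsics"].tolist(),(-V[:3,:3].T@V[:3,3]).round(3),V[:3,:3].round(3).tolist())
o=get_obs();print(o["time_s"],o["position"],o["orientation"])
E
```

```text
scene [[510.11506280288563, 0.0, 328.053967109847], [0.0, 510.11506280288563, 240.93944590088077], [0.0, 0.0, 1.0]] [ 1.129 -0.594  1.129] [[0.722, 0.692, -0.004], [0.547, -0.574, -0.609], [-0.424, 0.438, -0.793]]
side [[574.2621302306409, 0.0, 311.9536439734844], [0.0, 574.2621302306409, 233.12935188183616], [0.0, 0.0, 1.0]] [ 0.042 -1.258  0.891] [[0.926, -0.377, 0.015], [-0.179, -0.474, -0.862], [0.332, 0.796, -0.507]]
0.1 [0.26590907 0.56514827 0.24764648] [ 2.18130040e-01  9.75919517e-01 -6.02902869e-04 -1.35687772e-04]
```

View pics/scene0.png

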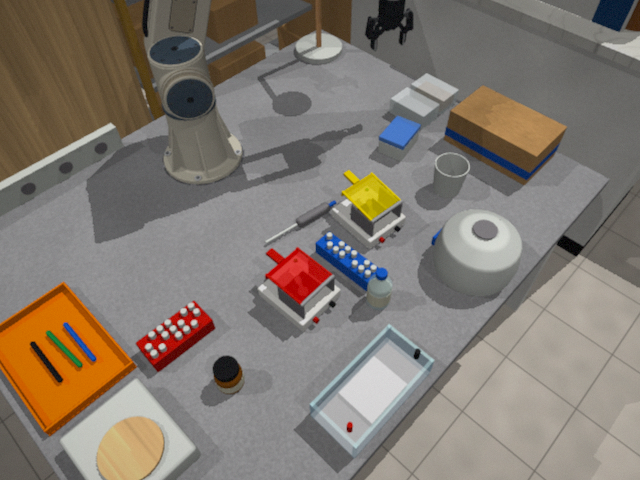

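View pics/side0.png

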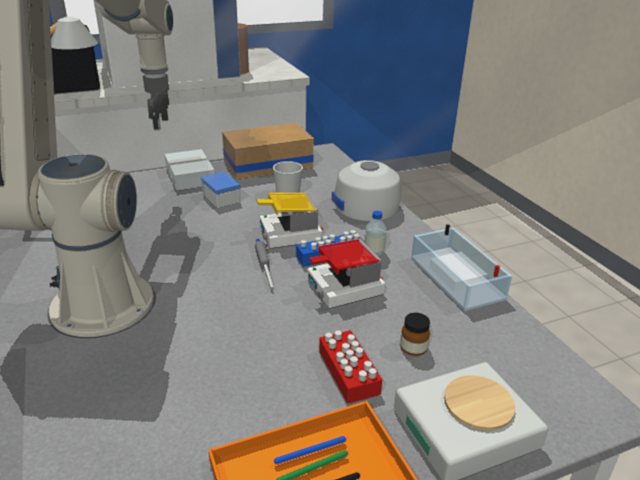

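The red module is at scene px (300,285) and side px (345,270). The yellow module is at scene px (370,205). The tab points towards the robot, at scene px (275,258). I'll zoom in on the red module in both views.

```bash
cat > geo.py <<'E'
import numpy as np,cv2
def ray(c,uv):
    V=c["view"];K=c["intrinsics"];d=V[:3,:3].T@np.linalg.inv(K)@[uv[0],uv[1],1];return -V[:3,:3].T@V[:3,3],d/np.linalg.norm(d)
def plane(c,uv,z): o,d=ray(c,uv);return o+d*(z-o[2])/d[2]
def proj(c,p): q=c["view"][:3,:3]@p+c["view"][:3,3];q=c["intrinsics"]@q;return q[:2]/q[2]
def tri(c1,a,c2,b):
    P=[c["intrinsics"]@c["view"][:3] for c in(c1,c2)]
    X=cv2.triangulatePoints(P[0],P[1],np.array(a,float).reshape(2,1),np.array(b,float).reshape(2,1))[:,0];return X[:3]/X[3]
def redmask(c,box):
    h=cv2.cvtColor(c["frame"],cv2.COLOR_RGB2HSV);m=((h[...,0]<6)|(h[...,0]>174))&(h[...,1]>170)&(h[...,2]>110)
    k=np.zeros_like(m);x,y,X,Y=box;k[y:Y,x:X]=1;return (m&k).astype(np.uint8)
E
python3 - <<'E'
import numpy as np,cv2
from geo import *
a=np.load("pics/scene0.npz");b=np.load("pics/side0.npz")
ims=[]
for c,bx in((a,(250,235,350,335)),(b,(295,225,395,315))):
    m=redmask(c,(bx[0],bx[1],bx[2],bx[3]))
    cs=max(cv2.findContours(m,0,2)[0],key=cv2.contourArea);print(cv2.approxPolyDP(cs,2.5,True)[:,0].tolist())
    s=c["frame"][bx[1]:bx[1]+100,bx[0]:bx[0]+100,::-1];ims.append(cv2.resize(s,(400,400),interpolation=cv2.INTER_CUBIC))
cv2.imwrite("pics/crop.png",np.hstack(ims))
E
```

```text
[[270, 249], [267, 254], [278, 264], [266, 276], [299, 303], [331, 274], [298, 248], [285, 258]]
[[377, 261], [358, 240], [320, 246], [323, 254], [310, 258], [313, 263], [329, 260], [337, 273], [339, 268]]
```

View pics/crop.png

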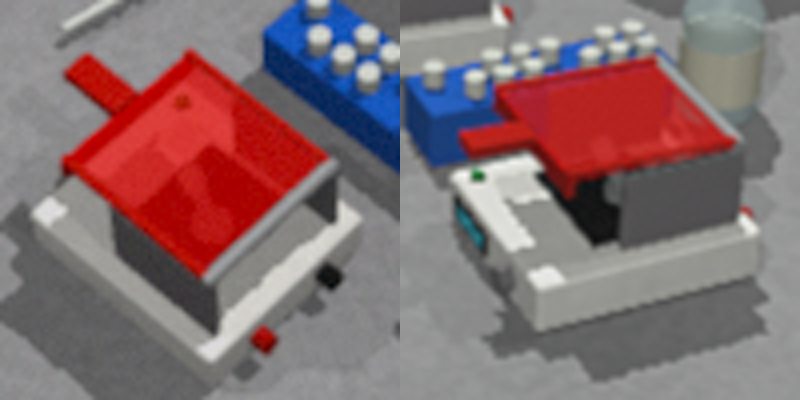

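The crops show the red cover nearly closed. The deck's corners are visible at scene px (259,288), (302,325) and (340,289), and at side px (329,297), (309,269) and (384,283).

Run:
```python
import numpy as np
from geo import *
a=np.load("pics/scene0.npz");b=np.load("pics/side0.npz")
np.set_printoptions(precision=4,suppress=True)
FR=[plane(a,(258.7,288),.04),plane(b,(328.7,297.5),.04)];BR=[plane(a,(302.5,325),.04),plane(b,(384.2,283),.04)];BL=plane(a,(340.5,289.5),.04);FL=plane(b,(308.7,269.5),.04)
print(FR,BR,BL,FL)
fr=np.mean(FR,0);br=np.mean(BR,0)
print(np.linalg.norm(fr-br),np.linalg.norm(br-BL),np.linalg.norm(fr-FL),"ctr",(fr+BL)/2,(br+FL)/2)
for v in(br-fr,BL-br,FL-fr,BL-FL):print(np.degrees(np.arctan2(v[1],v[0])))
print("tab tip mid tri",tri(a,(268.5,251),b,(310.5,259)),"cover FL",tri(a,(298,248),b,(320,246)),"cover FR",tri(a,(266,276),b,(336.5,267.5)))
print("hinge z.1",plane(a,(331,274),.1),plane(a,(302,303.5),.1),plane(b,(377.5,261),.1),plane(b,(358,240),.1))
```

```text
[array([ 0.524 , -0.2212,  0.04  ]), array([ 0.5194, -0.2257,  0.04  ])] [array([ 0.6781, -0.2182,  0.04  ]), array([ 0.6765, -0.2203,  0.04  ])] [ 0.6759 -0.0826  0.04  ] [ 0.5191 -0.0944  0.04  ]
0.15563036379194745 0.13668482464360338 0.12908315117436342 ctr [ 0.5988 -0.153   0.04  ] [ 0.5982 -0.1568  0.04  ]
1.5509608558445718
90.58804183209573
91.1506935929949
4.316628610461466
tab tip mid tri [ 0.4996 -0.1562  0.1136] cover FL [ 0.5468 -0.1007  0.1109] cover FR [ 0.5474 -0.208   0.1091]
hinge z.1 [ 0.6542 -0.0943  0.1   ] [ 0.6621 -0.2005  0.1   ] [ 0.6615 -0.2029  0.1   ] [ 0.6607 -0.0933  0.1   ]
```

The sizes agree with the spec: deck about 156×137 mm, tab tip 165 mm from the hinge. The module centre is about (0.598, -0.152), yaw about 2°, and the cover about 0.06 rad ajar. I'll write the motion helpers, check IK for the planned poses and locate the pipette.

```bash
cat > mot.py <<'E'
import numpy as np
from scipy.spatial.transform import Rotation as R
from workcell import bot, hand, kinematics, get_obs, vision
C=np.array([.598,-.1525]);YAW=np.radians(2);TT=bot.tcp_to_tips
H=np.array([65.,100.])
def pose(tip,al,dy=0):
    "tip (x,z) in module frame, mm; al = tilt from vertical, rad"
    c,s=np.cos(YAW),np.sin(YAW);ex=np.array([c,s,0]);ey=np.array([-s,c,0]);ez=np.array([0,0,1.])
    d=np.sin(al)*ex-np.cos(al)*ez
    p=np.r_[C,0]+ex*tip[0]/1e3+ey*dy/1e3+ez*tip[1]/1e3-d*TT
    return p,R.from_matrix(np.c_[np.cross(ey,d),ey,d]).as_quat()
def open_tip(th,al,r=150):
    d=np.array([np.sin(al),-np.cos(al)]);n=np.array([np.cos(al),np.sin(al)])
    q=lambda r:H+r*np.array([-np.cos(th),np.sin(th)])+5*np.array([-np.sin(th),-np.cos(th)])
    return q(165)-11*n+(165-r)*d if th<np.pi/2-al else q(r)-11*n
def close_tip(th,al=0,r=148):
    # finger's front-lower corner on the tab's top face (or its end edge on the finger's front face)
    d=np.array([np.sin(al),-np.cos(al)]);n=np.array([np.cos(al),np.sin(al)])
    q=lambda r:H+r*np.array([-np.cos(th),np.sin(th)])+5*np.array([np.sin(th),np.cos(th)])
    return q(r)+11*n
def line(tip,al,v=.1,dy=0):
    p,q=pose(tip,al,dy);bot.servo_line(p,q,velocity=v)
def st(t=""):
    o=get_obs();print(t,round(o["time_s"],1),np.round(o["position"],4),"F",np.round(o["wrist_force"],1))
E
python3 - <<'E'
from mot import *
from geo import *
a=np.load("pics/scene0.npz");b=np.load("pics/side0.npz")
print("pip",plane(a,(267,243),.01),plane(a,(335,204),.02),"rack near corner",plane(a,(317,248),.0),"jar",plane(a,(230,390),0),"bottle",plane(a,(377,303),0),TT)
for al in(50,60,70):
    A=np.radians(al);print(al,[None if (j:=kinematics.solve_ik(*pose(t,A))) is None else np.round(j,2).tolist() for t in [open_tip(0,A)+[-80,-15],open_tip(0,A),open_tip(.5,A),open_tip(1.08,A),np.array([-30,85]),np.array([25,80])]])
print([None if (j:=kinematics.solve_ik(*pose(close_tip(t),0))) is None else np.round(j,2).tolist() for t in (1.1,.5,0)])
E
```

```text
pip [ 0.41409823 -0.09799353  0.01      ] [0.45754115 0.12924674 0.02      ] rack near corner [ 0.52064533 -0.00997138  0.        ] jar [ 0.66028565 -0.43478955  0.        ] bottle [ 0.75417714 -0.02918837  0.        ] 0.017
50 [[-0.82, 0.56, 2.6, 2.31, 0.89, 1.55], [-0.61, 0.49, 2.49, 2.4, 0.75, 1.71], [-0.57, 0.24, 2.43, 2.13, 0.54, 2.09], [-0.48, 0.14, 2.29, 1.81, 0.4, 2.53], [-0.49, 0.49, 2.37, 2.44, 0.64, 1.81], [-0.42, 0.52, 2.28, 2.48, 0.58, 1.84]]
60 [[-0.93, 0.79, 2.63, 2.28, 1.22, 1.33], [-0.68, 0.67, 2.53, 2.45, 1.09, 1.53], [-0.64, 0.38, 2.5, 2.35, 0.85, 1.78], [-0.52, 0.23, 2.38, 2.26, 0.64, 2.04], [-0.55, 0.63, 2.43, 2.53, 0.98, 1.63], [-0.46, 0.64, 2.33, 2.59, 0.9, 1.67]]
70 [[-1.02, 1.02, 2.61, 2.18, 1.49, 1.15], [-0.74, 0.87, 2.53, 2.42, 1.42, 1.39], [-0.69, 0.58, 2.54, 2.41, 1.21, 1.59], [-0.56, 0.37, 2.44, 2.44, 0.96, 1.79], [-0.59, 0.81, 2.45, 2.53, 1.31, 1.5], [-0.5, 0.8, 2.36, 2.61, 1.23, 1.56]]
[[-0.25, 0.36, 1.62, -0.0, 1.16, -1.85], [-0.28, 0.33, 1.81, -0.0, 1.01, -1.88], [-0.29, 0.39, 1.9, -0.0, 0.85, -1.9]]
```

Run:
```python
from mot import *
import cv2
A=np.radians(60)
hand.move_gripper(0.0,40)
p=get_obs()["position"];bot.reach([p[0],p[1],.45],get_obs()["orientation"]);st("up")
pre=open_tip(0,A)+[-70,-15]
bot.reach(*pose(np.array([pre[0],330]),A));st("high");print(get_obs()["joint_pos"])
line(pre,A,.15);st("pre")
line(open_tip(0,A)+[0,-12],A,.1);st("under")
ims=[]
for n,bx in(("scene",(250,225)),("side",(270,205))):
    c=vision.read_camera(n);s=c["frame"][bx[1]:bx[1]+110,bx[0]:bx[0]+100,::-1];ims.append(cv2.resize(s,(400,440)))
cv2.imwrite("pics/under.png",np.hstack(ims))
```

```text
up 1.7 [0.2659 0.5651 0.4482] F [-0.  -0.8 -0.7]
high 4.3 [ 0.4212 -0.1585  0.3386] F [0.4 0.6 1.2]
[-0.88721239 -0.25360682  2.46531462  1.44361727  0.77023119  2.73323125]
pre 6.3 [ 0.421  -0.1588  0.072 ] F [-0.  -0.1  0.6]
under 7.1 [ 0.4903 -0.156   0.0744] F [ 0.1 -0.5 -0.4]
```

View pics/under.png

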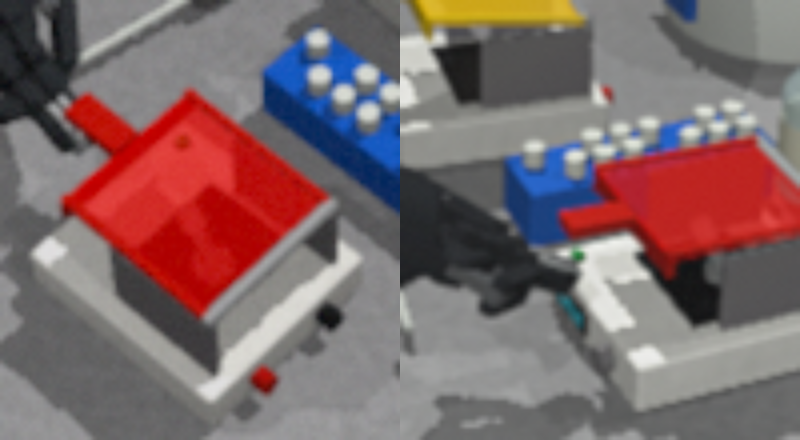

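The fingertips are under the tab, about 12 mm below it and roughly centred (crop px (70,130) on the left, (575,270) on the right). Next is the lift along the arc.

Run:
```python
from mot import *
import cv2
A=np.radians(60)
for th in (0,.15,.3,.45,.6,.75,.9,1.0,1.05):
    line(open_tip(th,A),A,.08);st(th)
bot.dwell(.3)
n=np.array([-np.sin(1.05),-np.cos(1.05)])
line(open_tip(1.05,A)+60*n,A,.15);st("off")
ims=[]
for n,bx in(("scene",(240,180)),("side",(270,160))):
    c=vision.read_camera(n);np.savez(f"pics/{n}1.npz",**c);s=c["frame"][bx[1]:bx[1]+150,bx[0]:bx[0]+130,::-1];ims.append(cv2.resize(s,(390,450),interpolation=cv2.INTER_CUBIC))
cv2.imwrite("pics/open.png",np.hstack(ims))
```

```text
0 7.5 [ 0.4906 -0.1566  0.0867] F [0.  0.4 0.2]
0.15 8.0 [ 0.492  -0.1563  0.1112] F [-0.3 -0.3  0.5]
0.3 8.4 [ 0.4968 -0.156   0.1354] F [-0.1  0.2 -0.4]
0.45 8.9 [ 0.5051 -0.1557  0.1586] F [ 0.5 -0.1  0.2]
0.6 9.3 [ 0.5161 -0.1553  0.1794] F [-0.4 -0.2  0.4]
0.75 9.8 [ 0.5295 -0.1548  0.1974] F [-0.3  0.7 -0.2]
0.9 10.2 [ 0.5455 -0.1542  0.2132] F [ 0.7 -0.6 -0.1]
1.0 10.6 [ 0.5576 -0.1538  0.2226] F [ 0.4 -0.7 -0.7]
1.05 10.8 [ 0.564  -0.1537  0.2267] F [-0.2  0.6 -1.1]
off 11.7 [ 0.5123 -0.1561  0.197 ] F [0.4 1.1 1. ]
```

View pics/open.png

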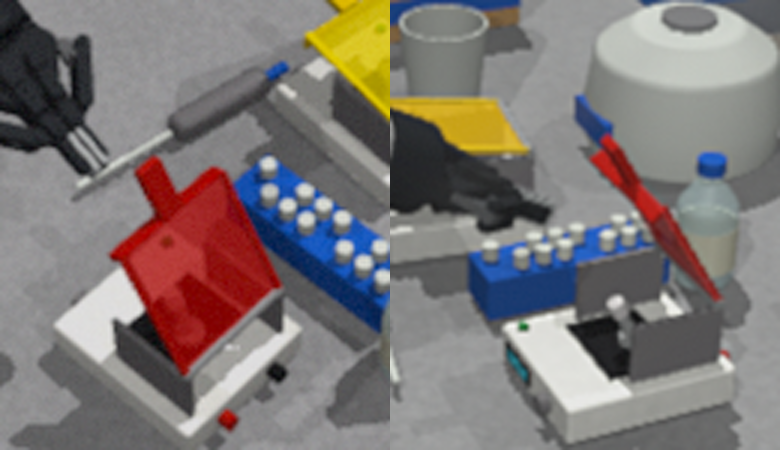

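The cover is open, with the tab tip at scene px (290,235) and side px (342,209). The toggle knob is at side px (346,261), still off. I'll verify both numerically.

Run:
```python
from mot import *
from geo import *
a=np.load("pics/scene1.npz");b=np.load("pics/side1.npz")
def mod(p): q=p[:2]-C;c,s=np.cos(YAW),np.sin(YAW);return np.round([1e3*(c*q[0]+s*q[1]),1e3*(-s*q[0]+c*q[1]),1e3*p[2]],1)
t=mod(tri(a,(290,234),b,(342,208)));print("tab end",t,"th",np.arctan2(t[2]-100,65-t[0]))
print("knob on y=0 plane", end=" ")
o,d=ray(b,(345.7,261));ey=np.array([-np.sin(YAW),np.cos(YAW),0]);k=np.dot(np.r_[C,0]-o,ey)/np.dot(d,ey);print(mod(o+k*d), "expect -2.4,0,81")
```

```text
tab end [-17.2   3.8 240.3] th 1.0408183835448925
knob on y=0 plane [-0.5 -0.  84.1] expect -2.4,0,81
```

Run:
```python
from mot import *
import cv2
A=np.radians(55)
line([-100,130],A,.15);line([-35,76],A,.12);st("front")
line([5,73],A,.06);st("mid")
for x in (9,12,15,17,19,21,23,25):
    line([x,72],A,.05);bot.dwell(.15);o=get_obs();f=o["wrist_force"];st(x)
    if f[0]<-9: break
bot.dwell(.2)
line([-35,76],A,.1);line([-110,130],A,.15)
ims=[]
for n,bx in(("scene",(240,180)),("side",(270,160))):
    c=vision.read_camera(n);np.savez(f"pics/{n}2.npz",**c);s=c["frame"][bx[1]:bx[1]+150,bx[0]:bx[0]+130,::-1];ims.append(cv2.resize(s,(390,450),interpolation=cv2.INTER_CUBIC))
cv2.imwrite("pics/flip.png",np.hstack(ims))
```

```text
front 13.2 [ 0.5488 -0.1541  0.0861] F [0.2 0.4 0.8]
mid 14.0 [ 0.589  -0.1526  0.0826] F [0.4 0.5 0.1]
9 14.4 [ 0.5931 -0.1528  0.0817] F [ 0.6  0.4 -0.3]
12 14.8 [ 0.5961 -0.1526  0.0818] F [ 0.   0.6 -0.1]
15 15.2 [ 0.5992 -0.1525  0.0819] F [-0.5 -0.1  0.6]
17 15.6 [ 0.6011 -0.1524  0.0818] F [ 0.1  0.1 -0.1]
19 16.0 [ 0.6024 -0.1523  0.0814] F [-7.  -0.8  2.5]
21 16.4 [ 0.6031 -0.1522  0.081 ] F [-16.5  -2.7   9.4]
```

View pics/flip.png

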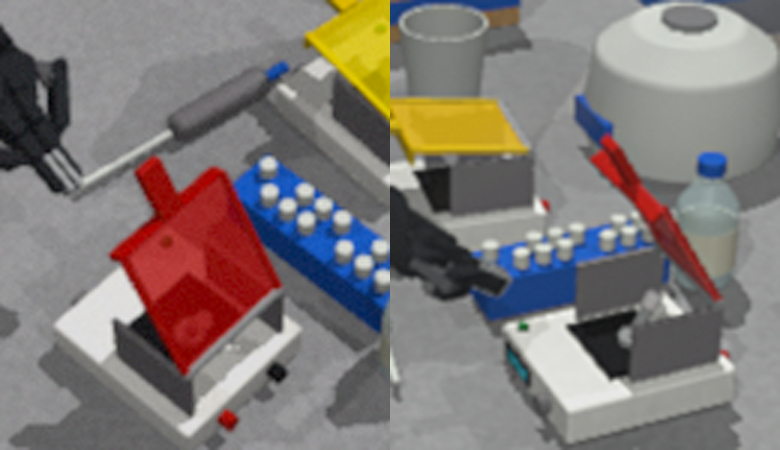

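The toggle is at the back stop (knob at side px (358,261), force rose at the expected position). Next I go over the cover and press the tab closed from behind.

Run:
```python
from mot import *
import cv2
A=np.radians(55)
line([-170,340],A,.3);st("up")
bot.reach(*pose([-120,400],0));st("vert");print(np.round(get_obs()["joint_pos"],2))
line([60,330],0,.25);line(close_tip(1.04)+[28,0],0,.2);st("behind")
for th in (1.04,.9,.75,.6,.45,.3,.15,.05,.0):
    line(close_tip(th),0,.08);st(th)
for dz in (-1,-2,-3,-4,-5,-6):
    line(close_tip(0)+[0,dz],0,.03);bot.dwell(.15);o=get_obs();st(dz)
    if o["wrist_force"][2]>12: break
line(close_tip(0)+[0,150],0,.15);st("away")
ims=[]
for n,bx in(("scene",(240,190)),("side",(270,170))):
    c=vision.read_camera(n);np.savez(f"pics/{n}3.npz",**c);s=c["frame"][bx[1]:bx[1]+150,bx[0]:bx[0]+130,::-1];ims.append(cv2.resize(s,(390,450),interpolation=cv2.INTER_CUBIC))
cv2.imwrite("pics/closed.png",np.hstack(ims))
```

```text
up 19.5 [ 0.4141 -0.1586  0.3489] F [-0.4 -0.5 -1.1]
vert 23.5 [ 0.478  -0.1567  0.417 ] F [-0.6  0.1 -0.3]
[-0.32  0.03  1.66  0.    1.45 -1.93]
behind 25.1 [ 0.632  -0.1516  0.2489] F [1.  0.3 1. ]
1.04 25.6 [ 0.6037 -0.1524  0.2479] F [ 0.  -0.2 -0.9]
0.9 26.0 [ 0.5859 -0.1529  0.2359] F [ 0.2  0.  -0.4]
0.75 26.5 [ 0.5691 -0.1535  0.2215] F [0.2 0.2 0.5]
0.6 26.9 [ 0.5544 -0.154   0.2044] F [ 0.1 -1.2  0.2]
0.45 27.3 [ 0.5427 -0.1544  0.1856] F [ 0.8 -0.2 -0.2]
0.3 27.7 [ 0.534  -0.1547  0.1653] F [-0.8 -0.7 -0.8]
0.15 28.2 [ 0.5283 -0.1549  0.1439] F [ 0.1 -0.6  0.1]
0.05 28.5 [ 0.5262 -0.1549  0.1291] F [ 0.   0.6 -0.4]
0.0 28.8 [ 0.5265 -0.1551  0.1221] F [ 0.3 -0.8  1.7]
-1 29.1 [ 0.5265 -0.1552  0.1218] F [-0.8  0.9 10. ]
-2 29.6 [ 0.5266 -0.1552  0.1216] F [-3.8  0.9 18.7]
away 30.7 [ 0.5255 -0.1548  0.2709] F [ 0.1 -0.3 -0.3]
```

View pics/closed.png

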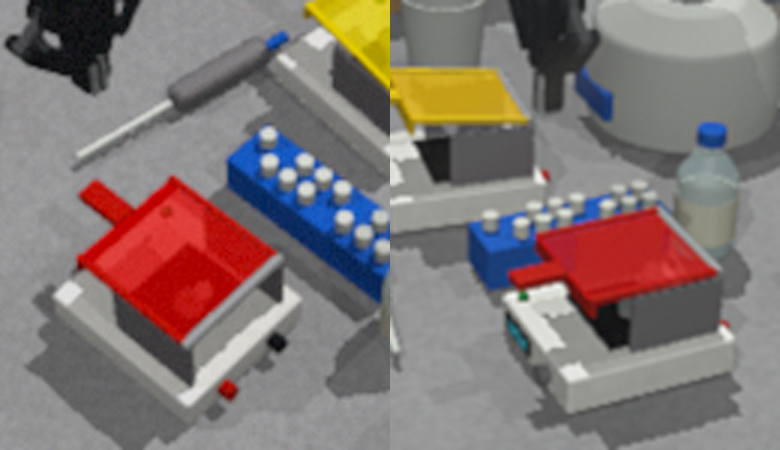

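The cover is closed: the tab is flat at side px (445,261), the press met firm contact at the closed height, and the bystanders and the yellow module look unchanged. The gripper is clear, so I'm handing in.

```bash
python3 -c "
from workcell import hand_in
print(hand_in())"
```

```text
the job is handed in; nothing more can be done
None
```

I switched on the red module and handed the job in: its cover was lifted to about 1.04 rad, the toggle pushed to its back stop, and the cover pressed closed again, at about 31 s of the 69 s allowed. The yellow module and the lab things looked undisturbed in the last pictures; the judge's result was not shown.

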